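Find a rotor's heavy side and hold it down for marking

ROBOT

A 6-joint arm with a two-finger parallel gripper is mounted at the origin on a cart in front of the work surface, level with it; the furniture and walls round the work are solid. World frame = base frame: x ahead of the robot, y to its left, z up, the work surface at z = 0. Lengths are in m, angles in degrees, forces in N, time in s.
With the tool pointing down it reaches from about 0.4 to 0.825 m from the base axis. Payload 7 kg.
Tool frame: the origin (TCP) lies at the very end of the fingers, on their centre line; the grasp point (between the pads) lies r.pinch_z behind it (r.pinch_z is the distance from the TCP to the grasp point, in m); z points along the fingers, y is the direction in which the jaws open and shut (so a half turn about z gives the same grasp; the last joint's range is limited). The gripper opens to 88 mm and grips with 3 to 60 N. Pads are 19 mm wide; open, the fingers measure 130 mm over their backs; the gripper's body (78 mm by 193 mm) begins 47 mm behind the grasp point.
Start: joints at [86.064, 20.546, 0.682, 0, -70.136, -16.507], TCP at [0.236, 0.632, 0.227] pointing down, gripper open.
Joint ranges: [-176.03, 176.03], [-82.01, 121.73], [-58.28, 71.71], [-173.87, 95.51], [-174.79, -0.11], [-173.66, 173.66]. Speed limits (degrees/s): [136.94, 136.94, 172.46, 180, 180, 180].

INTERFACE

Orientations are given as [roll, pitch, yaw] about the fixed x, y, z axes, in that order (R = Rz(yaw) Ry(pitch) Rx(roll)).
In Python, from plant import r gives the robot as it stands. The module is installed in compiled form; this text tells all that it offers.
- The arm moves only by the tool servo_tool, never from a script. Its argument "steps" is a list of rows, each a list of 5 numbers: the finger opening in cm, from 0 to 8.76, then the shift along the tool's x, y, z in cm, then the turn about the tool's z in degrees. In form: [[fingers, x, y, z, spin], ...]. A call has 1 to 8 rows; each row shifts and turns the commanded pose from where the row before left it, along the tool's axes as they then stand; what a row does not reach is not made up. A row lasts 1/8 s, in which the tool goes at most 62.5 mm and 10.7 degrees, less where a joint would pass 70% of its speed; a pose out of reach is approached as far as the arm can. A call with a gripper value outside its range is refused whole. The fingers move at their own pace and stop on an object; "squeeze" is the grip in N (left out, the last holds). Time passes only in rows, so rows that do not move let the fingers close. It gives the time, the measured TCP pose, the force and the opening at its end, in the units of the state.
- r.get_state(): the state, without advancing time (a new reading comes with each control period).
- r.capture(name): name is "side" or "top"; returns the picture (480x640x3 uint8, red, green, blue); there is no depth.
- r.calibration(name): a dict with "K" (3x3 intrinsics, pixels), "rvec" (rotation vector, rad) and "tvec" (3), from world to camera coordinates, as OpenCV has them. Camera axes: x right, y down, z forward; pixel columns grow to the right and rows downward; lengths in m; the calibration is good to about 2 mm. A picture is of the moment at which its call begins. calibration takes no time and is no camera call.
- r.close_job(): hands the job in, once; it reports no verdict.
The state is a dict: "time_s": time; "joints": joint angles; "qd": joint speeds; "joint_torque": joint torques, N m; "tcp_pos": TCP position; "eef_rot": TCP orientation; "contact_force": force on the tool from outside, world axes, zero at the start; "moment": the same for the moment, N m; "gripper_width": finger opening in m.
Only numpy, scipy, OpenCV 4.12 (cv2) and the standard library are available. Lean on these libraries where they do the work, as an engineer would, in place of code of your own. Each camera call takes 0.05 s, during which the arm holds its last target.

TASK

The rotor on the little balancing stand has a heavy spot sealed inside its drum where nobody can see it. Take the crank handle and turn the rotor at least half a turn round from where it stood to feel where the heavy side is, then bring the heavy side straight down so that it can be marked there, and finish holding the rotor still by its handle - do not let go. Leave the small parts lying in front of it where they are.

Things in the scene. Friction and masses are not known exactly. Their poses are not given: they have to be found in the camera images.
- axle (a point): Point on the rotor's axle line, level with the middle of the crank handle, 115 mm from the stand's centre towards the handle's end, 150 mm above the bench. Its axes are the stand's: x horizontal along the axle, pointing from the handle into the rotor (roughly to the robot's right), z up.
- balance_stand: Fixed steel stand, base 130 (along the axle) x 100 x 14 mm, origin under its centre, axes as axle. Along the axle from its left end: handle, crank, first bearing pedestal (face 56 mm past axle, 166 mm high), closed aluminium drum (108 mm across, 42 mm thick), gear (68 mm), second pedestal.
- crank_grip: Black round crank handle, 15 mm thick (17 at its end rims), 60 mm long, parallel to the axle, spinning freely on its pin (that turning means nothing). Origin: its middle. It circles the axle at 40 mm radius and shows the rotor's angle. Pinch it near its middle, from above, anywhere on the circle; the crank arm (16 mm wide, 80 long) starts 32 mm along the axle from its middle.
- rotor (a joint): Rotor angle (rad) about the axle's x, right-handed, so a handle at the top moves towards the robot as it grows; at 0 the handle is straight above the axle. Turns many times either way. All but the hidden slug is balanced. The greased bearings drag with a steady 0.24 N m (6 N at the handle) plus 0.02 N m per rad/s, a little more than the slug's pull, so the rotor stays wherever it is left; the slug is felt as more or less force at the handle round the turn.
- drum (a point): Middle of the closed drum, on the axle. Sealed in it is a slug, the heavy side: 0.42 to 0.58 kg, 40 mm off the axle, fixed in the drum, in a direction relative to the handle that differs each time and cannot be seen. It pulls with up to 0.17 to 0.23 N m (about 5 N at the handle) when level with the axle, nothing when straight down or straight up.
- bearing_a: Ball bearing, 47 mm across, 14 mm high, lying flat; leave alone.
- bolt_a: Flanged bolt, 66 mm long, lying; leave alone.
- spring_a: Coil spring, 28 mm across, 42 mm high, standing; leave alone.

How it is judged (in metres and radians):
On the way:
1. the handle, in the fingers, has been brought about half a turn or more round from where it stood (distance of crank_grip from where it was at the start of the episode above 0.0775 m and contact force between the fingers and crank_grip above 0.5 N), for 0.1 s.
At the end, for the whole second after the job is handed in: The heavy side (the slug in the drum) hangs within 20 degrees of straight down below the axle, the rotor is still, and the fingers still grip the crank handle with more than 1.5 N (z of slug_c0 in the frame of axle below -0.0376 m and contact force between the fingers and crank_grip above 1.5 N and velocity of joint rotor between -0.05 and 0.05 rad/s); the arm keeps its last pose, push and grip.
It fails at once if bearing pushed away by more than 25 mm (distance of bearing_a from where it was at the start of the episode above 0.025 m).
It fails at once if bolt pushed away by more than 25 mm (distance of bolt_a from where it was at the start of the episode above 0.025 m).
It fails at once if spring pushed away by more than 25 mm (distance of spring_a from where it was at the start of the episode above 0.025 m).
It also fails if it takes over 72 s, if anything falls off the work surface, if the arm or the gripper's body presses on something with over 40 N, if the wrist force passes 120 N, or if a joint passes its speed limit or range.

## Working session

There is one attempt and no reset: what is moved stays moved. The work goes in short steps, Python scripts to look and compute and a tool call to move; the robot and the scene stay as the last step left them, time stands still between calls to the robot, and variables do not carry over. Pictures are saved under pics/ and viewed, and the job is handed in when it is done.

Besides the shell and the picture viewer there is one more tool, called after "Call:" as a command line: name --pt "numbers of a row" for each row, then --argument value for the rest. servo_tool: Moves the arm, as the interface text tells. Its arguments: {"type":"object","properties":{"steps":{"type":"array","items":{"type":"array","items":{"type":"number"}}},"squeeze":{"type":"number"}},"required":["steps"]}

```bash
mkdir -p pics; ls
python3 - <<'E'
from plant import r
import cv2,numpy as np
s=r.get_state(); print(s, r.pinch_z)
for n in("side","top"):
    cv2.imwrite(f"pics/{n}0.png",r.capture(n)[:,:,::-1]); c=r.calibration(n); print(n,c)
    R=cv2.Rodrigues(np.array(c['rvec'],float))[0]; print(-R.T@np.array(c['tvec']).ravel())
E
```

```text
pics
{'time_s': 0.0, 'joints': array([ 8.60617363e+01,  2.05918167e+01,  6.33376216e-01, -2.20346451e-02,
       -7.01360330e+01, -1.65090895e+01]), 'qd': array([ 0.03103995, -0.10890457, -0.0209488 , -0.01896526, -0.04707059,
       -0.03563184]), 'joint_torque': array([ 3.24154826e-04, -5.82714415e+01,  2.93053883e+01,  6.99757263e+00,
        7.02723657e-03, -1.67411736e-04]), 'tcp_pos': array([0.23562671, 0.63200458, 0.22560935]), 'eef_rot': array([ 1.79903535e+02, -6.98921481e-03, -2.04548515e+01]), 'contact_force': array([ 0.31635145, -0.01069692,  0.92378763]), 'moment': array([-0.03851165,  0.01686014, -0.01478735]), 'gripper_width': 0.0876668870594619} 0.0188
side {'K': array([[483.15104348,   0.        , 327.98680354],
       [  0.        , 483.15104348, 235.73327722],
       [  0.        ,   0.        ,   1.        ]]), 'rvec': array([ 0.59469514, -2.60207432,  1.29019139]), 'tvec': array([0.36774114, 0.26196764, 0.77215267])}
[0.15102333 0.57206949 0.67082695]
top {'K': array([[624.10747069,   0.        , 311.37435305],
       [  0.        , 624.10747069, 238.23171529],
       [  0.        ,   0.        ,   1.        ]]), 'rvec': array([ 2.11738506, -2.17322161,  0.14467877]), 'tvec': array([-0.04281702,  0.45921546,  0.96699196])}
[ 0.31758726 -0.05912531  1.02148329]
```

View pics/side0.png

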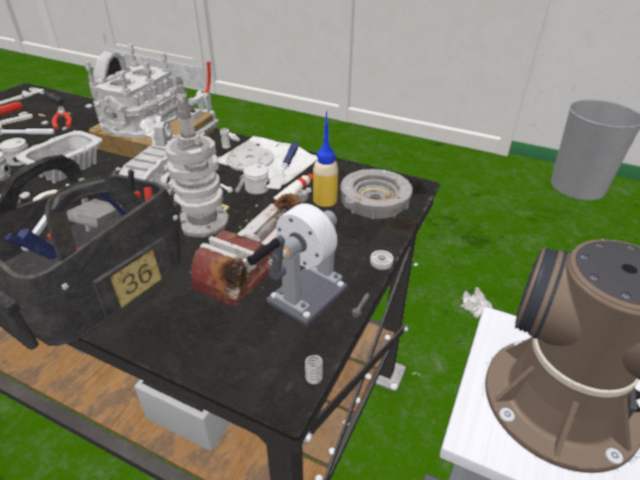

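View pics/top0.png

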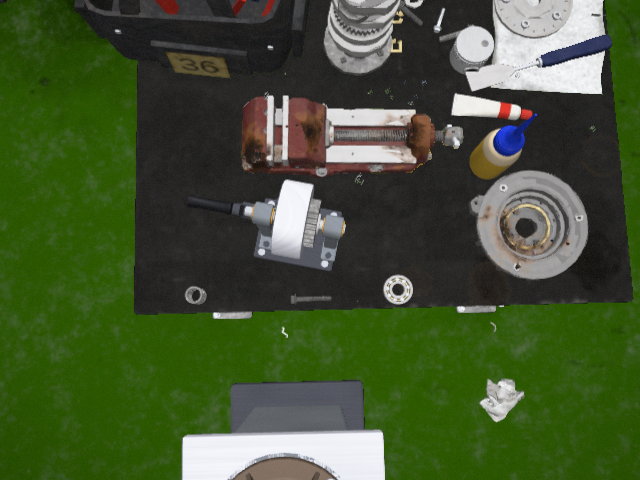

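Run:
```python
import cv2
a=cv2.imread("pics/side0.png")[190:330,220:360]; b=cv2.imread("pics/top0.png")[160:290,170:370]
cv2.imwrite("pics/sz.png",cv2.resize(a,None,fx=4,fy=4,interpolation=cv2.INTER_CUBIC))
cv2.imwrite("pics/tz.png",cv2.resize(b,None,fx=4,fy=4,interpolation=cv2.INTER_CUBIC))
```

```text
(no output)
```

View pics/sz.png

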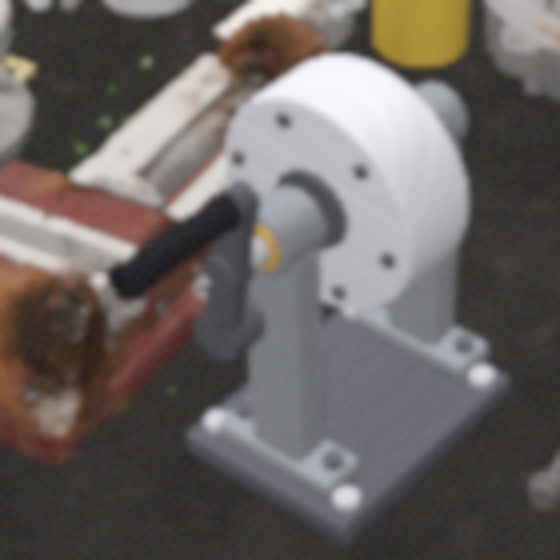

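View pics/tz.png

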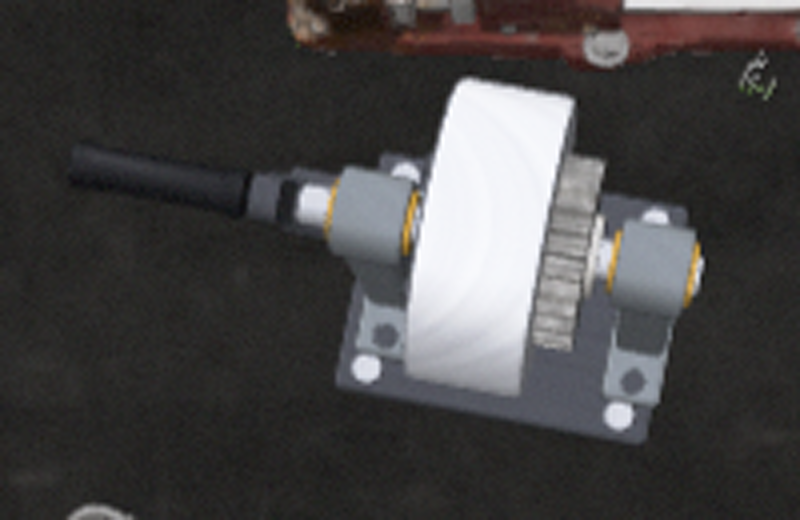

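```bash
cat > h.py <<'E'
from plant import r
import cv2,numpy as np
def cam(n):
    c=r.calibration(n);R=cv2.Rodrigues(np.array(c['rvec'],float))[0];t=np.array(c['tvec'],float).ravel()
    return np.array(c['K']),R,t
def ray(n,p):
    K,R,t=cam(n); d=R.T@np.linalg.inv(K)@np.array([p[0],p[1],1.]); return -R.T@t,d/np.linalg.norm(d)
def plane(n,p,z):
    c,d=ray(n,p); return c+d*(z-c[2])/d[2]
def tri(ps,pt):
    (a,u),(b,v)=ray("side",ps),ray("top",pt)
    s=np.linalg.lstsq(np.c_[u,-v],b-a,rcond=None)[0]; p,q=a+u*s[0],b+v*s[1]
    return (p+q)/2,np.linalg.norm(p-q)
def proj(n,X):
    K,R,t=cam(n); return cv2.projectPoints(np.array(X,float).reshape(-1,1,3),cv2.Rodrigues(R)[0],t,K,None)[0].reshape(-1,2)
E
python3 - <<'E'
from h import *
np.set_printoptions(precision=4,suppress=True)
z=.014
for p in[(254,257),(330,270.5),(342.5,211),(266,199)]: print('top base',plane("top",p,z))
for p in[(267,299),(306,325),(347,285)]: print('side base',plane("side",p,z))
print('grip out',tri((250.5,260),(188,201))); print('grip in',tri((279.5,241),(232,209)))
print('axle face',tri((285.5,251),(252.5,212.5)))
print('axle 2',plane("top",(345.5,227),.15))
E
```

```text
top base [0.4322 0.0393 0.014 ]
top base [ 0.407  -0.0835  0.014 ]
top base [ 0.5043 -0.1068  0.014 ]
top base [0.5277 0.0183 0.014 ]
side base [0.5243 0.0229 0.014 ]
side base [0.4278 0.0484 0.014 ]
side base [ 0.4031 -0.0802  0.014 ]
grip out (array([0.4901, 0.1103, 0.191 ]), np.float64(0.0016917942542446517))
grip in (array([0.4758, 0.05  , 0.191 ]), np.float64(0.005142024769717227))
axle face (array([0.4784, 0.0266, 0.1518]), np.float64(0.0032887984655634596))
axle 2 [ 0.456  -0.1039  0.15  ]
```

Run:
```python
from h import *
np.set_printoptions(precision=4,suppress=True)
for z in(0,.05,.1,.15): print(z,plane("top",(245,170),z),plane("top",(325,172),z),plane('top',(283,97),z), plane("side",(216,237),z), plane("side",(262,253),z))
import cv2
a=cv2.imread("pics/side0.png")[200:310,180:330]; b=cv2.imread("pics/top0.png")[80:190,230:380]
cv2.imwrite("pics/v.png",np.vstack([cv2.resize(a,None,fx=2.7,fy=2.7,interpolation=cv2.INTER_CUBIC),cv2.resize(b,None,fx=2.7,fy=2.7,interpolation=cv2.INTER_CUBIC)]))
s=[r.get_state() for _ in range(3)]; print([x['contact_force'] for x in s],s[-1]['time_s'])
x=np.array([-.2,-.98,0]);x/=np.linalg.norm(x);y=np.array([-x[1],x[0],0])
C=np.array([.4665,-.032,.15])
pts=[C-.115*x+.04*np.array([0,0,1]),C-.085*x,C-.145*x,C-.059*x, C+.05*y+.0*x]
print(proj("top",pts),proj("side",pts))
```

```text
0 [0.5813 0.054  0.    ] [ 0.5741 -0.0803  0.    ] [ 0.7074 -0.0124  0.    ] [ 0.7365 -0.107   0.    ] [ 0.6142 -0.1046  0.    ]
0.05 [0.5684 0.0484 0.05  ] [ 0.5616 -0.0793  0.05  ] [ 0.6884 -0.0146  0.05  ] [ 0.6928 -0.0564  0.05  ] [ 0.5797 -0.0542  0.05  ]
0.1 [0.5554 0.0429 0.1   ] [ 0.549  -0.0782  0.1   ] [ 0.6693 -0.0169  0.1   ] [ 0.6492 -0.0057  0.1   ] [ 0.5452 -0.0037  0.1   ]
0.15 [0.5425 0.0373 0.15  ] [ 0.5365 -0.0772  0.15  ] [ 0.6502 -0.0192  0.15  ] [0.6055 0.0449 0.15  ] [0.5106 0.0467 0.15  ]
[array([ 0.1447, -0.3488,  0.0316]), array([ 0.1447, -0.3488,  0.0316]), array([ 0.1447, -0.3488,  0.0316])] 0.1
[[210.2118 201.5792]
 [235.6369 210.7614]
 [194.3111 203.5682]
 [253.601  213.8883]
 [300.7513 186.9785]] [[260.5859 249.513 ]
 [274.608  259.2234]
 [249.2049 278.5827]
 [284.8732 251.4004]
 [285.2593 224.4822]]
```

View pics/v.png

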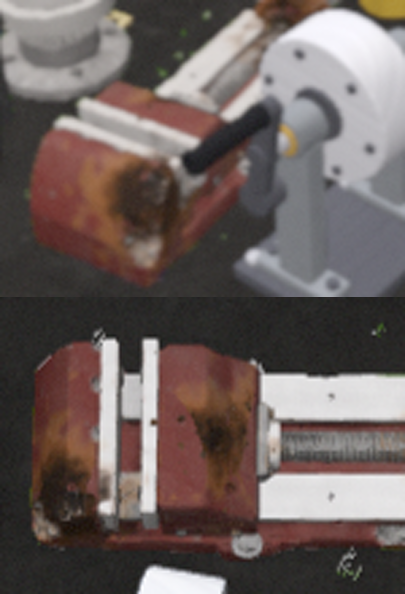

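Run:
```python
from h import *
np.set_printoptions(precision=4,suppress=True)
print(tri((248,261),(269,163)), tri((202,244),(269,97)), tri((230,303),(245,169)))
```

```text
(array([0.5705, 0.0077, 0.0797]), np.float64(0.0005331249828309508)) (array([0.6768, 0.0058, 0.0813]), np.float64(0.00046601074456375775)) (array([0.5845, 0.0546, 0.0042]), np.float64(0.005547061912413955))
```

Run:
```python
from h import *
s=r.get_state(); p=s['tcp_pos']; yaw=s['eef_rot'][2]; T=np.array([.4854,.092,.25]); n=16
for i in range(n):
    q=p+(T-p)/(n); 
    a=np.radians(yaw- i*81.05/n); d=(T-p)/n*100
    print([8.7,round(d@[np.cos(a),np.sin(a),0],2),round(d@[np.sin(a),-np.cos(a),0],2),round(-d[2],2),5.07])
```

```text
[8.7, np.float64(2.64), np.float64(2.62), np.float64(-0.15), 5.07]
[8.7, np.float64(2.86), np.float64(2.37), np.float64(-0.15), 5.07]
[8.7, np.float64(3.06), np.float64(2.11), np.float64(-0.15), 5.07]
[8.7, np.float64(3.24), np.float64(1.83), np.float64(-0.15), 5.07]
[8.7, np.float64(3.38), np.float64(1.54), np.float64(-0.15), 5.07]
[8.7, np.float64(3.51), np.float64(1.24), np.float64(-0.15), 5.07]
[8.7, np.float64(3.6), np.float64(0.92), np.float64(-0.15), 5.07]
[8.7, np.float64(3.67), np.float64(0.6), np.float64(-0.15), 5.07]
[8.7, np.float64(3.71), np.float64(0.27), np.float64(-0.15), 5.07]
[8.7, np.float64(3.72), np.float64(-0.06), np.float64(-0.15), 5.07]
[8.7, np.float64(3.7), np.float64(-0.38), np.float64(-0.15), 5.07]
[8.7, np.float64(3.65), np.float64(-0.71), np.float64(-0.15), 5.07]
[8.7, np.float64(3.57), np.float64(-1.03), np.float64(-0.15), 5.07]
[8.7, np.float64(3.47), np.float64(-1.34), np.float64(-0.15), 5.07]
[8.7, np.float64(3.34), np.float64(-1.64), np.float64(-0.15), 5.07]
[8.7, np.float64(3.18), np.float64(-1.93), np.float64(-0.15), 5.07]
```

Call:
servo_tool --pt "8.7 2.64 2.62 -0.15 5.07" --pt "8.7 2.86 2.37 -0.15 5.07" --pt "8.7 3.06 2.11 -0.15 5.07" --pt "8.7 3.24 1.83 -0.15 5.07" --pt "8.7 3.38 1.54 -0.15 5.07" --pt "8.7 3.51 1.24 -0.15 5.07" --pt "8.7 3.6 0.92 -0.15 5.07" --pt "8.7 3.67 0.6 -0.15 5.07" --squeeze 30

```text
time_s: 1.1
tcp_pos: [0.3608, 0.3611, 0.2384]
eef_rot: [180.0, -0.0, -61.2]
contact_force: [-0.3, -0.3, -0.2]
gripper_width: 0.0869
```

Call:
servo_tool --pt "8.7 3.71 0.27 -0.15 5.07" --pt "8.7 3.72 -0.06 -0.15 5.07" --pt "8.7 3.7 -0.38 -0.15 5.07" --pt "8.7 3.65 -0.71 -0.15 5.07" --pt "8.7 3.57 -1.03 -0.15 5.07" --pt "8.7 3.47 -1.34 -0.15 5.07" --pt "8.7 3.34 -1.64 -0.15 5.07" --pt "8.7 3.18 -1.93 -0.15 5.07"

```text
time_s: 2.1
tcp_pos: [0.4854, 0.0911, 0.2504]
eef_rot: [180.0, -0.0, -101.7]
contact_force: [0.5, 0.5, 0.1]
gripper_width: 0.0867
```

Call:
servo_tool --pt "8.7 0 0 0 0" --pt "8.7 0 0 0 0"

```text
time_s: 2.35
tcp_pos: [0.485, 0.0923, 0.2503]
eef_rot: [180.0, -0.0, -101.6]
contact_force: [-0.4, 0.1, -0.1]
gripper_width: 0.0872
```

Run:
```python
from h import *
s=r.get_state(); print(s['time_s'],s['tcp_pos'],s['eef_rot'],s['contact_force'])
a=r.capture("side"); b=r.capture("top")
cv2.imwrite("pics/s1.png",cv2.resize(a[150:330,180:420],None,fx=3,fy=3)[:,:,::-1])
cv2.imwrite("pics/t1.png",b[:,:,::-1])
```

```text
2.35 [0.48502436 0.09225192 0.2502605 ] [ 1.79967213e+02 -1.26556139e-02 -1.01567321e+02] [-0.3710175   0.10557249 -0.09435029]
```

View pics/s1.png

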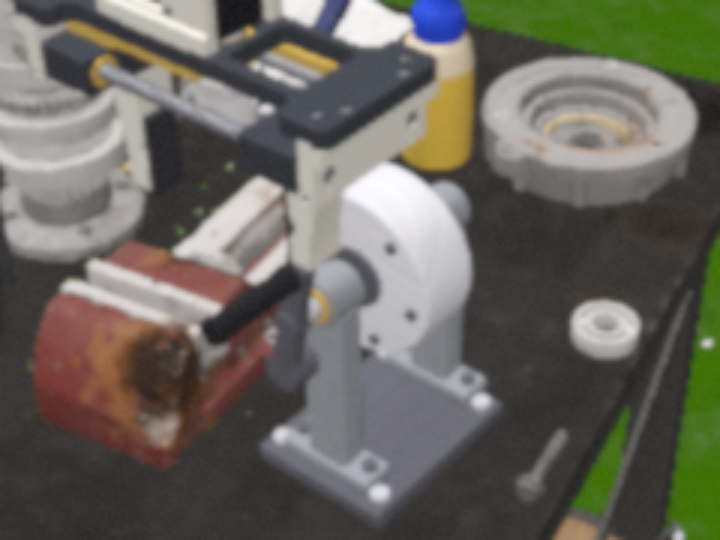

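View pics/t1.png

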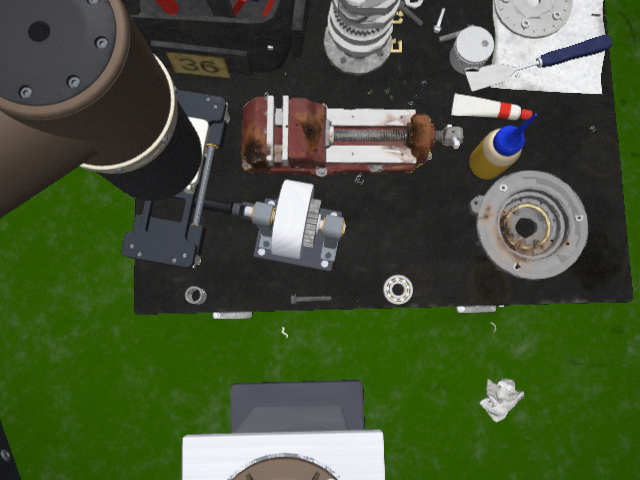

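Call:
servo_tool --pt "8.7 0 0 2.6 0" --pt "8.7 0 0 2.6 0" --pt "8.7 0 0 2.0 0" --pt "8.7 0 0 0.6 0" --pt "8.7 0 0 0 0"

```text
time_s: 3.08
tcp_pos: [0.4853, 0.0928, 0.1727]
eef_rot: [180.0, -0.0, -101.5]
contact_force: [-0.3, 0.5, 0.6]
gripper_width: 0.0873
```

Call:
servo_tool --pt "2.5 0 0 0 0" --pt "2.5 0 0 0 0" --pt "2.5 0 0 0 0" --pt "2.5 0 0 0 0" --pt "2.5 0 0 0 0" --pt "2.5 0 0 0 0" --squeeze 30

```text
time_s: 3.82
tcp_pos: [0.4853, 0.0923, 0.1725]
eef_rot: [180.0, -0.0, -101.6]
contact_force: [0.8, 0.4, -0.6]
gripper_width: 0.0325
```

Run:
```python
from h import *
s=r.get_state(); print(s['time_s'],s['tcp_pos'],s['eef_rot'],s['contact_force'],s['gripper_width'])
a=r.capture("side")
cv2.imwrite("pics/s2.png",cv2.resize(a[150:330,180:420],None,fx=3,fy=3)[:,:,::-1])
```

```text
3.825 [0.48529977 0.09232237 0.17254917] [ 1.79998885e+02 -1.67196504e-03 -1.01565262e+02] [ 0.81296893  0.43301799 -0.58429804] 0.0325499950050871
```

View pics/s2.png

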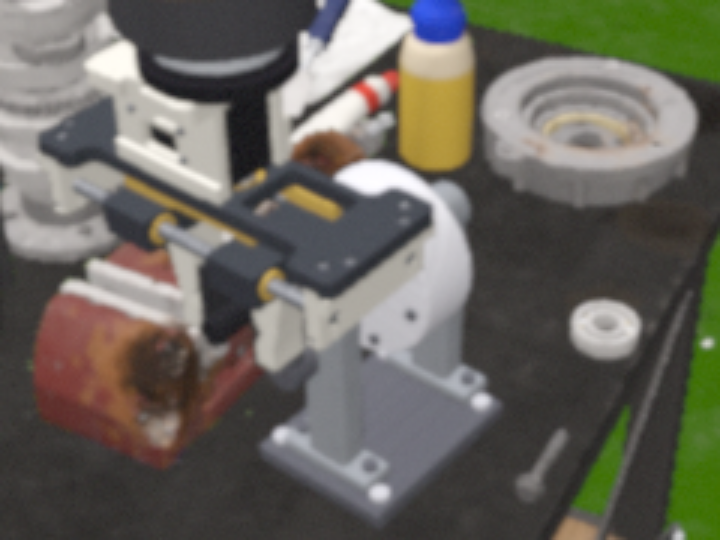

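Call:
servo_tool --pt "0.5 0 0 0 0" --pt "0.5 0 0 0 0" --pt "0.5 0 0 0 0" --pt "0.5 0 0 0 0" --squeeze 35

```text
time_s: 4.38
tcp_pos: [0.4869, 0.0921, 0.1732]
eef_rot: [-179.8, 0.0, -101.5]
contact_force: [6.4, -4.4, -1.5]
gripper_width: 0.0141
```

Run:
```python
from h import *
s=r.get_state(); print(s['time_s'],s['tcp_pos'],s['contact_force'],s['moment'],s['gripper_width'])
```

```text
4.375 [0.48694501 0.09210963 0.17323697] [ 6.40013515 -4.42219597 -1.54782542] [-1.31335433 -2.47487055 -0.07034475] 0.014125941564377185
```

Run:
```python
import numpy as np
th=np.radians(8+5*np.arange(73)); y=4*np.sin(th); z=-4*np.cos(th)
d=np.round(np.c_[np.diff(y),np.diff(z)],2)
for k in range(18): print(8+20*k, "["+", ".join("[0.5, 0, %g, %g, 0]"%tuple(v) for v in d[4*k:4*k+4])+"]")
```

```text
8 [[0.5, 0, 0.34, 0.06, 0], [0.5, 0, 0.34, 0.09, 0], [0.5, 0, 0.33, 0.12, 0], [0.5, 0, 0.31, 0.15, 0]]
28 [[0.5, 0, 0.3, 0.18, 0], [0.5, 0, 0.28, 0.2, 0], [0.5, 0, 0.27, 0.23, 0], [0.5, 0, 0.24, 0.25, 0]]
48 [[0.5, 0, 0.22, 0.27, 0], [0.5, 0, 0.2, 0.29, 0], [0.5, 0, 0.17, 0.3, 0], [0.5, 0, 0.14, 0.32, 0]]
68 [[0.5, 0, 0.12, 0.33, 0], [0.5, 0, 0.09, 0.34, 0], [0.5, 0, 0.06, 0.34, 0], [0.5, 0, 0.03, 0.35, 0]]
88 [[0.5, 0, -0, 0.35, 0], [0.5, 0, -0.03, 0.35, 0], [0.5, 0, -0.06, 0.34, 0], [0.5, 0, -0.09, 0.34, 0]]
108 [[0.5, 0, -0.12, 0.33, 0], [0.5, 0, -0.15, 0.31, 0], [0.5, 0, -0.18, 0.3, 0], [0.5, 0, -0.2, 0.28, 0]]
128 [[0.5, 0, -0.23, 0.27, 0], [0.5, 0, -0.25, 0.24, 0], [0.5, 0, -0.27, 0.22, 0], [0.5, 0, -0.29, 0.2, 0]]
148 [[0.5, 0, -0.3, 0.17, 0], [0.5, 0, -0.32, 0.14, 0], [0.5, 0, -0.33, 0.12, 0], [0.5, 0, -0.34, 0.09, 0]]
168 [[0.5, 0, -0.34, 0.06, 0], [0.5, 0, -0.35, 0.03, 0], [0.5, 0, -0.35, -0, 0], [0.5, 0, -0.35, -0.03, 0]]
188 [[0.5, 0, -0.34, -0.06, 0], [0.5, 0, -0.34, -0.09, 0], [0.5, 0, -0.33, -0.12, 0], [0.5, 0, -0.31, -0.15, 0]]
208 [[0.5, 0, -0.3, -0.18, 0], [0.5, 0, -0.28, -0.2, 0], [0.5, 0, -0.27, -0.23, 0], [0.5, 0, -0.24, -0.25, 0]]
228 [[0.5, 0, -0.22, -0.27, 0], [0.5, 0, -0.2, -0.29, 0], [0.5, 0, -0.17, -0.3, 0], [0.5, 0, -0.14, -0.32, 0]]
248 [[0.5, 0, -0.12, -0.33, 0], [0.5, 0, -0.09, -0.34, 0], [0.5, 0, -0.06, -0.34, 0], [0.5, 0, -0.03, -0.35, 0]]
268 [[0.5, 0, 0, -0.35, 0], [0.5, 0, 0.03, -0.35, 0], [0.5, 0, 0.06, -0.34, 0], [0.5, 0, 0.09, -0.34, 0]]
288 [[0.5, 0, 0.12, -0.33, 0], [0.5, 0, 0.15, -0.31, 0], [0.5, 0, 0.18, -0.3, 0], [0.5, 0, 0.2, -0.28, 0]]
308 [[0.5, 0, 0.23, -0.27, 0], [0.5, 0, 0.25, -0.24, 0], [0.5, 0, 0.27, -0.22, 0], [0.5, 0, 0.29, -0.2, 0]]
328 [[0.5, 0, 0.3, -0.17, 0], [0.5, 0, 0.32, -0.14, 0], [0.5, 0, 0.33, -0.12, 0], [0.5, 0, 0.34, -0.09, 0]]
348 [[0.5, 0, 0.34, -0.06, 0], [0.5, 0, 0.35, -0.03, 0], [0.5, 0, 0.35, 0, 0], [0.5, 0, 0.35, 0.03, 0]]
```

Call:
servo_tool --pt "0.5 0 0.34 0.06 0" --pt "0.5 0 0.34 0.09 0" --pt "0.5 0 0.33 0.12 0" --pt "0.5 0 0.31 0.15 0" --squeeze 40

```text
time_s: 4.88
tcp_pos: [0.4754, 0.0947, 0.1691]
eef_rot: [-179.7, 0.0, -101.5]
contact_force: [15.8, -7.7, -9.4]
gripper_width: 0.0138
```

Call:
servo_tool --pt "0.5 0 0.3 0.18 0" --pt "0.5 0 0.28 0.2 0" --pt "0.5 0 0.27 0.23 0" --pt "0.5 0 0.24 0.25 0"

```text
time_s: 5.38
tcp_pos: [0.4659, 0.0967, 0.1613]
eef_rot: [-179.6, 0.0, -101.5]
contact_force: [18.6, -10.6, -2.8]
gripper_width: 0.0138
```

Call:
servo_tool --pt "0.5 0 0.22 0.27 0" --pt "0.5 0 0.2 0.29 0" --pt "0.5 0 0.17 0.3 0" --pt "0.5 0 0.14 0.32 0"

```text
time_s: 5.88
tcp_pos: [0.4589, 0.0983, 0.1503]
eef_rot: [-179.5, 0.1, -101.5]
contact_force: [13.8, -11.6, 4.5]
gripper_width: 0.0136
```

Call:
servo_tool --pt "0.5 0.05 0.12 0.33 0" --pt "0.5 0.05 0.09 0.34 0" --pt "0.5 0 0.06 0.34 0" --pt "0.5 0 0.03 0.35 0"

```text
time_s: 6.38
tcp_pos: [0.4557, 0.0989, 0.1371]
eef_rot: [-179.5, 0.2, -101.5]
contact_force: [9.8, -5.9, 9.1]
gripper_width: 0.0139
```

Call:
servo_tool --pt "0.5 0 0 0.35 0" --pt "0.5 0 -0.03 0.35 0" --pt "0.5 0 -0.06 0.34 0" --pt "0.5 0 -0.09 0.34 0"

```text
time_s: 6.88
tcp_pos: [0.457, 0.0987, 0.1231]
eef_rot: [-179.6, 0.2, -101.5]
contact_force: [7.3, -6.1, 10.8]
gripper_width: 0.0138
```

```bash
cat > log.txt <<'E'
.4754 .0947 .1691 15.8 -7.7 -9.4
.4659 .0967 .1613 18.6 -10.6 -2.8
.4589 .0983 .1503 13.8 -11.6 4.5
.4557 .0989 .1371 9.8 -5.9 9.1
.4570 .0987 .1231 7.3 -6.1 10.8
E
cat > fit.py <<'E'
from h import *
from scipy.optimize import least_squares
np.set_printoptions(precision=3,suppress=True)
D=np.loadtxt("log.txt"); x=np.array([-.2,-.98,0]);x/=np.linalg.norm(x);Y=np.array([-x[1],x[0],0])
C=np.array([.4665,-.032,0]); y=(D[:,:3]-C)@Y; z=D[:,2]+.0188
f=lambda p,R=.04: np.hypot(y-p[0],z-p[1])-R
s=least_squares(f,[0,.15]); c=s.x; print("R=.04: c",c,"res",s.fun*1e3)
s2=least_squares(lambda p:f(p[:2],p[2]),[0,.15,.04]); print("free",s2.x,s2.fun*1e3)
th=np.arctan2(-(y-c[0]),z-c[1]); th=np.unwrap(th)
Fh=-D[:,3:]; fy,fz,fx=Fh@Y,Fh[:,2],Fh@x
tang=-np.cos(th)*fy-np.sin(th)*fz; rad=-np.sin(th)*fy+np.cos(th)*fz
print(np.c_[np.degrees(th),tang,rad,fx])
if len(D)>6:
    A=np.c_[np.ones(len(th)),np.sin(th),np.cos(th)]; k,res,_,_=np.linalg.lstsq(A,tang,rcond=None)
    # tang = drag - a sin(th+d)
    a=np.hypot(k[1],k[2]); d=np.degrees(np.arctan2(-k[2],-k[1])); print("drag",k[0],"amp",a,"delta",d,"target th",(180-d)%360,"resid",tang-A@k)
E
python3 fit.py
```

```text
R=.04: c [0.003 0.153] res [ 0.067 -0.021 -0.04  -0.064  0.086]
free [0.004 0.153 0.041] [-0.006  0.003  0.023 -0.032  0.013]
[[ 29.433  10.205  16.551  -4.385]
 [ 47.333  11.729  16.857  -6.667]
 [ 66.247  10.499  12.686  -8.606]
 [ 85.842   9.858  10.094  -3.821]
 [106.082   8.058  11.036  -4.517]]
```

Call:
servo_tool --pt "0.5 0.05 -0.17 0.33 0" --pt "0.5 0.0 -0.2 0.31 0" --pt "0.5 0 -0.23 0.3 0" --pt "0.5 0 -0.25 0.28 0"

```text
time_s: 7.38
tcp_pos: [0.4635, 0.0971, 0.1098]
eef_rot: [-179.8, 0.2, -101.5]
contact_force: [-0.5, 3.9, 8.2]
gripper_width: 0.0138
```

Call:
servo_tool --pt "0.5 0 -0.23 0.27 0" --pt "0.5 0 -0.25 0.24 0" --pt "0.5 0 -0.27 0.22 0" --pt "0.5 0 -0.29 0.2 0"

```text
time_s: 7.88
tcp_pos: [0.4734, 0.0949, 0.1004]
eef_rot: [-179.8, 0.2, -101.5]
contact_force: [-1.1, 3.8, 6.8]
gripper_width: 0.0138
```

Call:
servo_tool --pt "0.5 0 -0.3 0.17 0" --pt "0.5 0 -0.32 0.14 0" --pt "0.5 0 -0.33 0.12 0" --pt "0.5 0 -0.34 0.09 0"

```text
time_s: 8.38
tcp_pos: [0.4857, 0.0923, 0.095]
eef_rot: [-179.9, 0.1, -101.5]
contact_force: [-1.6, 3.2, 8.2]
gripper_width: 0.014
```

Call:
servo_tool --pt "0.5 -0.03 -0.34 0.03 0" --pt "0.5 0 -0.35 0.0 0" --pt "0.5 0 -0.35 -0.03 0" --pt "0.5 0 -0.35 -0.06 0"

```text
time_s: 8.88
tcp_pos: [0.4981, 0.0896, 0.0942]
eef_rot: [-180.0, 0.1, -101.6]
contact_force: [-0.4, 6.1, -4.4]
gripper_width: 0.0138
```

Call:
servo_tool --pt "0.5 0 -0.34 -0.06 0" --pt "0.5 0 -0.34 -0.09 0" --pt "0.5 0 -0.33 -0.12 0" --pt "0.5 0 -0.31 -0.15 0"

```text
time_s: 9.38
tcp_pos: [0.5112, 0.0868, 0.0979]
eef_rot: [-180.0, 0.1, -101.6]
contact_force: [2.8, 5.4, -8.7]
gripper_width: 0.0138
```

Call:
servo_tool --pt "0.5 0 -0.3 -0.18 0" --pt "0.5 0 -0.28 -0.2 0" --pt "0.5 0 -0.27 -0.23 0" --pt "0.5 0 -0.24 -0.25 0"

```text
time_s: 9.88
tcp_pos: [0.5231, 0.0843, 0.1068]
eef_rot: [-179.9, 0.1, -101.6]
contact_force: [8.9, 0.2, -9.6]
gripper_width: 0.0135
```

Call:
servo_tool --pt "0.5 0 -0.22 -0.27 0" --pt "0.5 0 -0.2 -0.29 0" --pt "0.5 0 -0.17 -0.3 0" --pt "0.5 0 -0.14 -0.32 0"

```text
time_s: 10.38
tcp_pos: [0.531, 0.0826, 0.1193]
eef_rot: [-179.8, 0.1, -101.5]
contact_force: [9.6, 0.4, -4.8]
gripper_width: 0.0137
```

Call:
servo_tool --pt "0.5 0 -0.12 -0.33 0" --pt "0.5 0 -0.09 -0.34 0" --pt "0.5 0 -0.06 -0.34 0" --pt "0.5 0 -0.03 -0.35 0"

```text
time_s: 10.88
tcp_pos: [0.5337, 0.082, 0.1331]
eef_rot: [-179.8, 0.1, -101.5]
contact_force: [7.4, 0.1, -3.6]
gripper_width: 0.0137
```

Call:
servo_tool --pt "0.5 0 0 -0.35 0" --pt "0.5 0 0.03 -0.35 0" --pt "0.5 0 0.06 -0.34 0" --pt "0.5 0 0.09 -0.34 0"

```text
time_s: 11.38
tcp_pos: [0.5317, 0.0824, 0.147]
eef_rot: [-179.8, 0.1, -101.5]
contact_force: [6.4, 0.7, -2.8]
gripper_width: 0.014
```

Call:
servo_tool --pt "0.5 0 0.12 -0.33 0" --pt "0.5 0 0.15 -0.31 0" --pt "0.5 0 0.18 -0.3 0" --pt "0.5 0 0.2 -0.28 0"

```text
time_s: 11.88
tcp_pos: [0.5252, 0.0839, 0.1591]
eef_rot: [-179.8, 0.1, -101.6]
contact_force: [5.9, 0.4, -3.1]
gripper_width: 0.0138
```

Call:
servo_tool --pt "0.5 0 0.23 -0.27 0" --pt "0.5 0 0.25 -0.24 0" --pt "0.5 0 0.27 -0.22 0" --pt "0.5 0 0.29 -0.2 0"

```text
time_s: 12.38
tcp_pos: [0.515, 0.086, 0.1682]
eef_rot: [-179.8, 0.1, -101.6]
contact_force: [5.9, 1.6, -3.8]
gripper_width: 0.014
```

```bash
cat >> log.txt <<'E'
.4635 .0971 .1098 -.5 3.9 8.2
.4734 .0949 .1004 -1.1 3.8 6.8
.4857 .0923 .0950 -1.6 3.2 8.2
.4981 .0896 .0942 -.4 6.1 -4.4
.5112 .0868 .0979 2.8 5.4 -8.7
.5231 .0843 .1068 8.9 .2 -9.6
.5310 .0826 .1193 9.6 .4 -4.8
E
python3 fit.py
```

```text
R=.04: c [0.003 0.153] res [ 0.157  0.033 -0.029 -0.1    0.007 -0.007  0.031  0.115  0.04  -0.023
 -0.062  0.076]
free [0.003 0.153 0.04 ] [ 0.11  -0.002 -0.052 -0.111  0.004 -0.005  0.033  0.112  0.029 -0.045
 -0.098  0.027]
[[ 29.286  10.247  16.525  -4.385]
 [ 47.153  11.782  16.82   -6.667]
 [ 66.052  10.542  12.651  -8.606]
 [ 85.653   9.891  10.061  -3.821]
 [105.923   8.089  11.014  -4.517]
 [127.372   7.287   3.968   3.721]
 [147.272   5.222   4.727   3.503]
 [166.93    4.005   7.488   2.815]
 [185.184   2.003  -4.236   5.897]
 [205.187   2.197  -8.581   5.851]
 [226.925   1.084 -12.897   1.976]
 [248.365   1.023 -10.439   2.312]]
drag 6.002714907648392 amp 4.9064984026011 delta -139.20643630594853 target th 319.2064363059485 resid [-0.369  0.876 -0.156 -0.059 -0.607  0.278 -0.092  0.285 -0.472  0.676
 -0.016 -0.345]
```

Call:
servo_tool --pt "0.5 0 0.3 -0.17 0" --pt "0.5 0 0.32 -0.14 0" --pt "0.5 0 0.33 -0.12 0" --pt "0.5 0 0.34 -0.09 0"

```text
time_s: 12.88
tcp_pos: [0.5025, 0.0887, 0.1733]
eef_rot: [-179.8, 0.1, -101.6]
contact_force: [8.8, 0.4, -6.9]
gripper_width: 0.0142
```

Call:
servo_tool --pt "0.5 0 0.34 -0.06 0" --pt "0.5 0 0.35 -0.03 0" --pt "0.5 0 0.35 0 0" --pt "0.5 0 0.35 0.03 0"

```text
time_s: 13.38
tcp_pos: [0.4894, 0.0915, 0.1739]
eef_rot: [-179.8, 0.1, -101.5]
contact_force: [12.0, 0.3, -9.7]
gripper_width: 0.0139
```

Call:
servo_tool --pt "0.5 0 0.34 0.06 0" --pt "0.5 0 0.34 0.09 0" --pt "0.5 0 0.33 0.12 0" --pt "0.5 0 0.31 0.15 0"

```text
time_s: 13.88
tcp_pos: [0.4776, 0.0941, 0.1702]
eef_rot: [-179.6, 0.1, -101.5]
contact_force: [17.3, -3.0, -7.6]
gripper_width: 0.0141
```

```bash
cat >> log.txt <<'E'
.5337 .0820 .1331 7.4 .1 -3.6
.5317 .0824 .1470 6.4 .7 -2.8
.5252 .0839 .1591 5.9 .4 -3.1
.5150 .0860 .1682 5.9 1.6 -3.8
.5025 .0887 .1733 8.8 .4 -6.9
.4894 .0915 .1739 12.0 .3 -9.7
.4776 .0941 .1702 17.3 -3.0 -7.6
E
python3 fit.py
```

```text
R=.04: c [0.003 0.153] res [ 0.131  0.02  -0.028 -0.083  0.037  0.034  0.076  0.16   0.079  0.005
 -0.049  0.073  0.012  0.086  0.041 -0.031  0.009  0.135  0.054]
free [0.003 0.153 0.04 ] [ 0.095 -0.016 -0.064 -0.121 -0.002 -0.007  0.034  0.116  0.034 -0.04
 -0.094  0.029 -0.031  0.044  0.001 -0.07  -0.028  0.099  0.018]
[[ 29.339  10.232  16.534  -4.385]
 [ 47.216  11.763  16.833  -6.667]
 [ 66.118  10.528  12.663  -8.606]
 [ 85.714   9.88   10.072  -3.821]
 [105.972   8.079  11.021  -4.517]
 [127.402   7.285   3.972   3.721]
 [147.28    5.222   4.728   3.503]
 [166.916   4.007   7.487   2.815]
 [185.151   2.     -4.238   5.897]
 [205.136   2.189  -8.583   5.851]
 [226.862   1.07  -12.898   1.976]
 [248.3     1.012 -10.44    2.312]
 [268.544   3.415  -7.32    1.578]
 [288.747   4.622  -4.906   1.966]
 [308.605   5.98   -2.521   1.572]
 [328.512   6.642   0.388   2.747]
 [348.335   9.761   5.03    2.152]
 [367.597  10.313  11.161   2.693]
 [385.729  12.511  14.465   0.52 ]]
drag 6.354658565928839 amp 5.00110491551381 delta -133.33381752303313 target th 313.33381752303313 resid [-0.976  0.419 -0.438 -0.169 -0.574  0.414  0.072  0.418 -0.423  0.586
 -0.293 -0.809  0.584  0.348  0.037 -1.022  0.538 -0.102  1.39 ]
```

Call:
servo_tool --pt "0.5 0 -0.36 -0.07 0" --pt "0.5 0 -0.38 -0.04 0" --pt "0.5 0 -0.39 -0.01 0" --pt "0.5 0 -0.39 0.02 0"

```text
time_s: 14.38
tcp_pos: [0.491, 0.0912, 0.1734]
eef_rot: [-179.7, 0.1, -101.5]
contact_force: [-4.7, 2.0, 20.6]
gripper_width: 0.0141
```

Call:
servo_tool --pt "0.5 0 -0.35 -0.03 0" --pt "0.5 0 -0.35 0 0" --pt "0.5 0 -0.35 0.03 0" --pt "0.5 0 -0.34 0.06 0"

```text
time_s: 14.88
tcp_pos: [0.505, 0.0882, 0.1724]
eef_rot: [-179.7, 0.1, -101.5]
contact_force: [0.4, 0.8, 12.3]
gripper_width: 0.0135
```

Call:
servo_tool --pt "0.5 0 -0.34 0.09 0" --pt "0.5 0 -0.33 0.12 0" --pt "0.5 0 -0.32 0.14 0" --pt "0.5 0 -0.3 0.17 0"

```text
time_s: 15.38
tcp_pos: [0.5172, 0.0856, 0.1666]
eef_rot: [-179.8, 0.1, -101.5]
contact_force: [0.0, 1.8, 7.9]
gripper_width: 0.0141
```

Call:
servo_tool --pt "0.5 0 -0.29 0.2 0" --pt "0.5 0 -0.27 0.22 0" --pt "0.5 0 -0.25 0.24 0" --pt "0.5 0 -0.23 0.27 0"

```text
time_s: 15.88
tcp_pos: [0.5269, 0.0835, 0.1568]
eef_rot: [-179.8, 0.1, -101.5]
contact_force: [-0.7, 2.2, 7.3]
gripper_width: 0.0136
```

Call:
servo_tool --pt "0.5 0 -0.2 0.28 0" --pt "0.5 0 -0.18 0.3 0" --pt "0.5 0 -0.15 0.31 0" --pt "0.5 0 -0.12 0.33 0"

```text
time_s: 16.38
tcp_pos: [0.5326, 0.0822, 0.1442]
eef_rot: [-179.9, 0.1, -101.5]
contact_force: [-2.5, 3.7, 8.2]
gripper_width: 0.0139
```

Call:
servo_tool --pt "0.5 0 -0.09 0.34 0" --pt "0.5 0 -0.06 0.34 0" --pt "0.5 0 -0.03 0.35 0" --pt "0.5 0 0 0.35 0"

```text
time_s: 16.88
tcp_pos: [0.5338, 0.0819, 0.1304]
eef_rot: [-180.0, 0.1, -101.6]
contact_force: [-5.2, 4.4, 10.9]
gripper_width: 0.014
```

```bash
cp log.txt fwd.txt; cat >> log.txt <<'E'
.4910 .0912 .1734 -4.7 2.0 20.6
.5050 .0882 .1724 .4 .8 12.3
.5172 .0856 .1666 0 1.8 7.9
.5269 .0835 .1568 -.7 2.2 7.3
.5326 .0822 .1442 -2.5 3.7 8.2
.5338 .0819 .1304 -5.2 4.4 10.9
E
sed -i 's/A=np.c_\[np.ones(len(th))/sg=np.where(np.arange(len(th))<19,1.,-1.); A=np.c_[sg/' fit.py; python3 fit.py
```

```text
R=.04: c [0.003 0.153] res [ 0.21   0.095  0.036 -0.039  0.056  0.023  0.04   0.101  0.007 -0.073
 -0.124  0.012 -0.029  0.071  0.053  0.007  0.069  0.209  0.133 -0.473
 -0.21  -0.1    0.081  0.147  0.244]
free [0.003 0.153 0.04 ] [ 0.19   0.073  0.011 -0.067  0.025 -0.009  0.006  0.069 -0.025 -0.102
 -0.15  -0.01  -0.048  0.055  0.038 -0.007  0.054  0.192  0.114 -0.489
 -0.225 -0.114  0.066  0.13   0.224]
[[ 29.34   10.231  16.534  -4.385]
 [ 47.182  11.773  16.826  -6.667]
 [ 66.05   10.543  12.65   -8.606]
 [ 85.62    9.897  10.055  -3.821]
 [105.862   8.1    11.005  -4.517]
 [127.29    7.293   3.958   3.721]
 [147.179   5.23    4.719   3.503]
 [166.839   4.017   7.482   2.815]
 [185.104   1.997  -4.239   5.897]
 [205.128   2.188  -8.583   5.851]
 [226.896   1.078 -12.898   1.976]
 [248.371   1.024 -10.439   2.312]
 [268.641   3.427  -7.314   1.578]
 [288.858   4.631  -4.897   1.966]
 [308.716   5.984  -2.509   1.572]
 [328.611   6.641   0.4     2.747]
 [348.41    9.754   5.043   2.152]
 [367.639  10.304  11.169   2.693]
 [385.736  12.509  14.467   0.52 ]
 [365.397  -3.045 -20.979   1.02 ]
 [344.55   -3.053 -11.917   0.864]
 [324.67   -4.862  -6.237   1.764]
 [304.587  -6.649  -3.217   2.016]
 [284.647  -8.74    1.012   3.125]
 [264.799 -10.313   6.938   3.271]]
drag 6.334277542553293 amp 5.004858242712347 delta -132.55330089726738 target th 312.5533008972674 resid [-0.975  0.451 -0.381 -0.094 -0.482  0.5    0.159  0.502 -0.364  0.629
 -0.266 -0.805  0.564  0.308 -0.015 -1.078  0.488 -0.134  1.384 -0.7
  0.629  0.422  0.379 -0.063 -0.274]
```

Call:
servo_tool --pt "0.5 0 0 -0.35 0" --pt "0.5 0 0.03 -0.35 0" --pt "0.5 0 0.06 -0.34 0" --pt "0.5 0 0.09 -0.34 0"

```text
time_s: 17.38
tcp_pos: [0.5327, 0.0822, 0.1436]
eef_rot: [-179.9, 0.1, -101.6]
contact_force: [4.1, 4.3, -3.6]
gripper_width: 0.014
```

Call:
servo_tool --pt "0.5 0 0.12 -0.33 0" --pt "0.5 0 0.15 -0.31 0" --pt "0.5 0 0.18 -0.3 0" --pt "0.5 0 0.2 -0.28 0"

```text
time_s: 17.88
tcp_pos: [0.5272, 0.0834, 0.1563]
eef_rot: [-179.8, 0.1, -101.5]
contact_force: [7.2, 2.3, -2.8]
gripper_width: 0.0138
```

Call:
servo_tool --pt "0.5 0 0.1 -0.1 0" --pt "0.5 0 0.1 -0.1 0" --pt "0.5 0 0 0 0" --pt "0.5 0 0 0 0" --pt "0.5 0 0 0 0" --pt "0.5 0 0 0 0"

```text
time_s: 18.62
tcp_pos: [0.5256, 0.0838, 0.1586]
eef_rot: [-179.8, 0.1, -101.5]
contact_force: [5.8, 1.6, -0.1]
gripper_width: 0.0135
```

Run:
```python
from h import *
s=r.get_state(); print(s['tcp_pos'],s['contact_force'],s['qd'],s['gripper_width'],s['time_s'])
x=np.array([-.2,-.98,0]);x/=np.linalg.norm(x);Y=np.array([-x[1],x[0],0])
y=(s['tcp_pos']-[.4665,-.032,0])@Y; print(y, np.degrees(np.arctan2(-(y-.003),s['tcp_pos'][2]+.0188-.153))%360)
```

```text
[0.52557682 0.08375804 0.158614  ] [ 5.8339287   1.64542103 -0.06965299] [-0.01581741  0.12587832  0.02963641  0.01320894  0.0258539   0.04949827] 0.013472906506833623 18.625
0.034736728034059694 307.5698806973975
```

Call:
servo_tool --pt "0.5 0 0.08 -0.09 0" --pt "0.5 0 0.08 -0.09 0" --pt "0.5 0 0.06 -0.09 0" --pt "0.5 0 0 0 0" --pt "0.5 0 0 0 0" --pt "0.5 0 0 0 0" --pt "0.5 0 0 0 0" --pt "0.5 0 0 0 0"

```text
time_s: 19.62
tcp_pos: [0.5234, 0.0842, 0.1612]
eef_rot: [-179.8, 0.1, -101.5]
contact_force: [6.1, 2.0, -1.1]
gripper_width: 0.0137
```

Run:
```python
from h import *
s=r.get_state(); print(s['tcp_pos'],s['contact_force'],s['gripper_width'],s['time_s'])
x=np.array([-.2,-.98,0]);x/=np.linalg.norm(x);Y=np.array([-x[1],x[0],0])
y=(s['tcp_pos']-[.4665,-.032,0])@Y; print(y, np.degrees(np.arctan2(-(y-.003),s['tcp_pos'][2]+.0188-.153))%360)
a=r.capture("side");cv2.imwrite("pics/s3.png",cv2.resize(a[150:390,180:420],None,fx=2.5,fy=2.5)[:,:,::-1])
```

```text
[0.52339353 0.0842196  0.16120349] [ 6.08957293  2.02420388 -1.09847053] 0.013699179162992991 19.625
0.0325052350997478 312.4650662286093
```

View pics/s3.png

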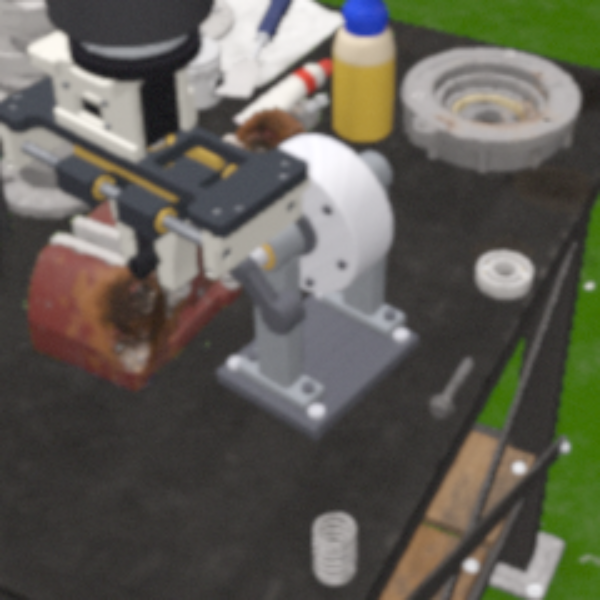

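The handle is held on the far upper side. The crank arm's free end points towards the robot and down, around (285,315), which matches θ ≈ 312°. The bearing, bolt and spring have not moved. Handing in.

Run:
```python
from plant import r
print(r.close_job())
```

```text
the job is handed in; nothing more can be done
None
```

I pinched the crank handle from above, about 12 mm out from its middle to clear the crank arm. I then turned the rotor about a full turn forward and 120° back, reading the force at the handle every 20°.

- **Force fit:** Drag came out at 6.3 N and the slug's pull at 5.0 N, both in line with the figures given. Individual readings were off the fit by up to 1.4 N. The heavy side hangs straight down with the handle at about 312.5°. Fits on part and all of the data gave 312.5° to 319°, well inside the 20° limit.
- **Circle check:** The measured handle positions fit a 40 mm circle to within about 0.5 mm. The circle's centre came out 3 mm higher than the stated 150 mm, probably because the handle sits slightly off the grasp point in the pads. The fitted angles use this measured centre.
- **Final state:** The handle was at 312.5°, the last pose was held still for over half a second, and the grip was set at 40 N with the fingers 13.7 mm apart. About 6 N of sideways force remained. The bearing, bolt and spring looked undisturbed in the last picture. The job was handed in at about 19.7 s, and it reports no verdict.

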